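Nest a culture dish and set its clamp screw

ROBOT

A 6-joint arm with a two-finger parallel gripper is mounted at the origin on the work surface. World frame = base frame: x ahead of the robot, y to its left, z up, the work surface at z = 0. Lengths are in m, angles in degrees, forces in N, time in s.
With the tool pointing down it reaches from about 0.3 to 0.75 m from the base axis. Payload 8.5 kg.
Tool frame: the origin (TCP) lies at the very end of the fingers, on their centre line; the grasp point (between the pads) lies 19 mm behind it (env.pinch_z is the distance from the TCP to the grasp point, in m); z points along the fingers, y is the line along which they close (so a half turn about z gives the same grasp; the last joint's range is limited). The gripper opens to 85 mm and grips with 20 to 120 N. Pads are 22 mm wide; open, the fingers measure 114 mm over their backs; the gripper's body (76 mm by 85 mm) begins 54 mm behind the grasp point. The pads swing forward as they close: fully open they stand 13 mm farther back than shut.
Start: joints at [-84.07, 21.807, 74.336, -0, 83.858, -12.336], TCP at [0.172, -0.522, 0.231] pointing down, gripper open.
Joint ranges: [-178.18, 178.18], [-50.72, 133.34], [12.68, 142.11], [-81.47, 261.47], [9.98, 163.14], [-165.26, 165.26]. Speed limits (degrees/s): [136.94, 136.94, 180, 180, 180, 180].

INTERFACE

Orientations are given as a 3x3 rotation matrix whose columns are the frame's x, y, z axes.
In Python, from rig import env, viewer gives the robot as it stands.
- The arm moves only by the tool drive_tool, never from a script. Its argument "series" is a list of rows, each a list of 3 entries, a list of its own where there are three numbers: the shift along the tool's x, y, z in m, then the turn about the tool's z in degrees, then the finger opening in m, from 0 to 0.0854. A call has 1 to 20 rows; each row is the pose to reach, as a shift and turn from the pose commanded when the call began, along the tool's axes at that moment; what a row does not reach only later rows make up. A row lasts 1/10 s, in which the tool goes at most 50 mm and 8.59 degrees, less where a joint would pass 70% of its speed; a pose out of reach is approached as far as the arm can. A call with a gripper value outside its range is refused whole. The fingers move at their own pace and stop on an object; "newtons" is the grip in N (left out, the last holds). Time passes only in rows, so rows that repeat a pose let the fingers close. It gives the time, the measured TCP pose, the force, the opening and the grip force at its end, in the units of the state.
- env.observe(): the state, without advancing time (a new reading comes with each control period).
- viewer.get_image(name): name is "scene" or "top" or "wrist"; returns a dict with "img" (480x640x3 uint8, red, green, blue), "depth" (480x640 float32, m along the optical axis (not along the pixel's ray), 0 where there is no reading), "camera_matrix" (3x3 intrinsics, pixels), "distortion" ([k1, k2, p1, p2, k3] as OpenCV has them; the pictures are not rectified), "rvec" (rotation vector, rad) and "tvec" (3), from world to camera coordinates, as OpenCV has them. Camera axes: x right, y down, z forward; pixel columns grow to the right and rows downward; lengths in m; the calibration is good to about 2 mm. A picture is of the moment at which its call begins.
- env.close_job(): hands the job in; it is judged then, once.
The state is a dict: "time_s": time; "q": joint angles; "qvel": joint speeds; "joint_efforts": joint torques, N m; "position": TCP position; "tool_rot": TCP orientation; "ft_force": force on the tool from outside, world axes, zero at the start; "wrist_torque": the same for the moment, N m; "grip_width": finger opening in m; "gripper_force": force on a finger pad.
Only numpy, scipy, OpenCV 4.12 (cv2) and the standard library are available. Lean on these libraries where they do the work, as an engineer would, in place of code of your own. Each camera call takes 0.05 s, during which the arm holds its last target. There are 200 camera calls.

TASK

Gently lower the amber culture dish flat into the round nest of the aluminium holder and let go of it. Then turn the red thumbscrew clockwise until it is fully seated, back it off a quarter turn so the dish is not pinched, and finish holding the thumbscrew still there between the fingers. Leave the white dish, the bottle, the blue rack and the loose red cap where they are.

Things in the scene. Friction and masses are not known exactly. Their poses are not given: they have to be found in the camera images.
- dish: closed culture dish, amber with brown spots on top: a plain disc 60 mm in diameter and 20 mm tall, about 60 g, loose on the bench. Origin: centre of its underside, z up through its flat top. It may stand at either of two places, the white dish at the other.
- fixture: the holder, fixed to the bench: flat aluminium plate 110 x 215 x 12 mm with the round nest at one end and the thumbscrew at the other. Origin: centre of its underside. z up, x across the plate; y along it from the nest (57.5 mm off the origin, at -y) to the thumbscrew (57.5 mm, at +y).
- nest (a point): centre of the floor of the round nest: a recess in the plate, 63 mm wide, 6 mm deep, with a 2 mm bevelled mouth. Its floor is 6 mm and the plate's top 12 mm above the bench. Axes are the holder's: y points from here to the thumbscrew's axis, 115 mm away. Beside the nest, in the x direction, there is nothing above the plate's top, so there is room for fingers.
- jaw_tip (a point): middle of the front face of a brass sliding jaw, 24 mm wide, riding 1 to 9 mm above the plate's top between nest and thumbscrew. The thumbscrew moves it: seated, the jaw stands 0.5 mm clear of a dish centred in the nest; it draws back 3 mm per rad. Axes are the holder's. It needs no handling.
- wing (a point): the thumbscrew's grip point, on its upright axis, 59 mm above the bench, in its red upright wing: a bar 42 mm long, 12 mm thick, top at 68 mm, over a round flange 40 mm wide, top at 36 mm. Axes turn with the wing: x along the bar (a white mark on top at -x), y through its thickness, z up. Seated, the bar lies across the holder, wing x along the holder's x.
- thumbscrew (a joint): turn of the thumbscrew in rad from its seat: 0 = fully seated (a hard stop), growing as it is turned anticlockwise seen from above (backed off); at most 4.7. It starts 1.0 to 2.4 rad off its seat, turns with slight friction (about 0.06 N m) and stays where it is left.
- white_dish: same dish in white with grey spots, a bystander, 60 mm in diameter, 20 mm tall. Origin: centre of its underside.
- bottle: clear glass bottle with a red cap, 68 mm in diameter, 150 mm tall, bystander. Origin: centre of its underside.
- rack: blue tube rack, 75 x 170 x 50 mm (long in its y), with three round holes, bystander. Origin: centre of its underside.
- cap: loose red bottle cap, 44 mm in diameter, 18 mm tall, bystander. Origin: centre of its underside.
There are look-alikes about, which are no part of the job. Of the things shaped like the fixture, the aluminium one is meant.

How it is judged (in metres and radians):
On the way, in this order (a step that is already met when the one before it is completed fails the run):
1. the amber dish lies flat in the nest and is let go (horizontal distance between dish and nest below 0.004 m and z of dish in the frame of nest between -0.0025 and 0.0025 m and angle between dish's own z axis and vertical below 0.06 rad and contact force between the fingers and dish below 0.1 N and linear speed of dish below 0.02 m/s), for 0.2 s.
2. the thumbscrew is turned to its seat with the dish in the nest (horizontal distance between dish and nest below 0.004 m and z of dish in the frame of nest between -0.0025 and 0.0025 m and angle between dish's own z axis and vertical below 0.06 rad and value of joint thumbscrew below 0.08 rad), for 0.1 s.
At the end, for the whole second after the job is handed in: The amber dish lies flat in the nest (within 4 mm of its centre, 2.5 mm of its floor); the thumbscrew, having been seated (within 0.08 rad), stands a quarter turn back from its seat (1.31 to 1.83 rad), at rest, and the fingers still hold it (over 1.5 N) (horizontal distance between dish and nest below 0.004 m and z of dish in the frame of nest between -0.0025 and 0.0025 m and angle between dish's own z axis and vertical below 0.06 rad and value of joint thumbscrew between 1.31 and 1.83 rad and velocity of joint thumbscrew between -0.05 and 0.05 rad/s and contact force between the fingers and thumbscrew above 1.5 N and distance between the grasp point and wing below 0.035 m and contact force between the fingers and dish below 0.1 N); the arm keeps its last pose, push and grip.
It fails at once if the amber dish is dropped or knocked (contact force between the fingers and dish below 0.05 N and linear speed of dish above 0.4 m/s).
It fails at once if the amber dish is tipped (angle between dish's own z axis and vertical above 0.6 rad).
It fails at once if a bystander is moved (distance of any of white_dish, bottle, rack, cap from where it was at the start of the episode above 0.025 m or angle between bottle's own z axis and vertical above 0.4 rad).
It also fails if it takes over 54 s, if anything falls off the work surface, if the arm or the gripper's body presses on something with over 40 N, if the wrist force passes 120 N, or if a joint passes its speed limit or range.

## Working session

There is one attempt and no reset: what is moved stays moved. The work goes in short steps, Python scripts to look and compute and a tool call to move; the robot and the scene stay as the last step left them, time stands still between calls to the robot, and variables do not carry over. Pictures are saved under pics/ and viewed, at most 10 in all, crops included, and the job is handed in when it is done.

Besides the shell and the picture viewer there is one more tool, called by a JSON object that holds its "fn" and its "kwargs". drive_tool: Moves the arm, as the interface text tells. Its arguments: {"type":"object","properties":{"series":{"type":"array"},"newtons":{"type":"number"}},"required":["series"]}

```bash
mkdir -p pics; ls; cat > h.py <<'E'
import numpy as np,cv2
from rig import env,viewer
def snap(n,f=None):
    d=viewer.get_image(n)
    if f: cv2.imwrite('pics/'+f,d['img'][:,:,::-1])
    np.savez('/tmp/%s.npz'%n,**d); return d
def load(n): return dict(np.load('/tmp/%s.npz'%n))
def onplane(d,uv,z):
    uv=np.array(uv,float).reshape(-1,1,2)
    p=cv2.undistortPoints(uv,d['camera_matrix'],d['distortion']).reshape(-1,2)
    R=cv2.Rodrigues(d['rvec'])[0];t=np.array(d['tvec']).ravel()
    c=-R.T@t; r=np.c_[p,np.ones(len(p))]@R
    return c+r*((z-c[2])/r[:,2])[:,None]
E
python3 - <<'E'
from h import *
snap('scene','s1.png');snap('top','t1.png')
o=env.observe();print(o['time_s'],o['position'],o['tool_rot'],o['grip_width'],env.pinch_z)
E
```

```text
pics
0.1 [ 0.17236525 -0.52200303  0.23077315] [[ 9.49594661e-01  3.13480389e-01 -1.56859222e-04]
 [ 3.13480302e-01 -9.49593711e-01  1.37283009e-03]
 [ 2.81402779e-04 -1.35280440e-03 -9.99999045e-01]] 0.0857841642932839 0.0187
```

View pics/t1.png

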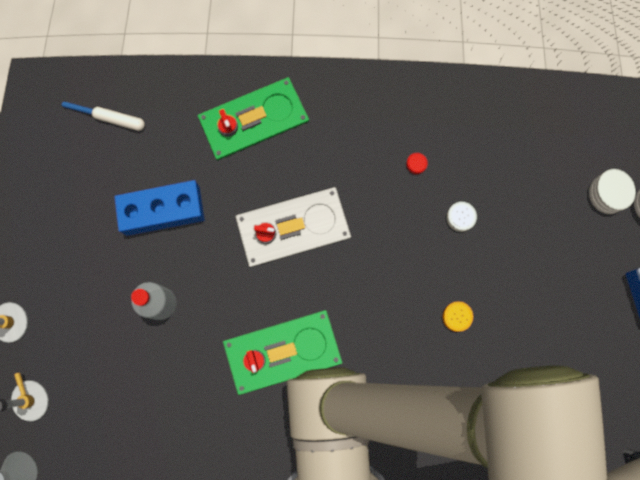

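View pics/s1.png

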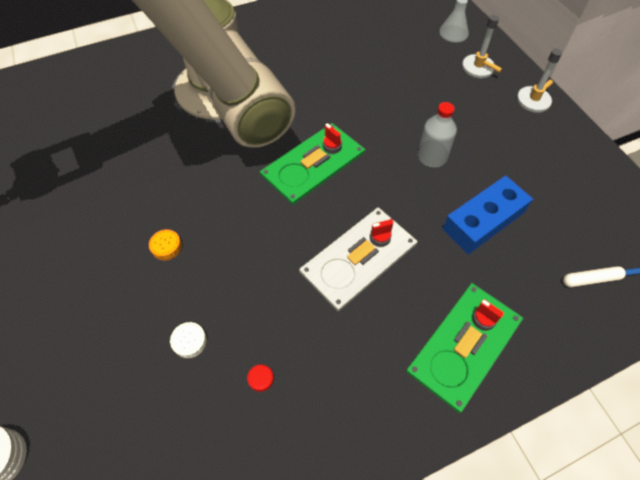

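Top view: an aluminium (pale) holder at (293,227), and green look-alikes at (253,117) and (283,352). The dishes are amber at (458,316) and white at (462,216), with a white stack at (612,190). The red parts are the cap (417,163), the bottle cap (140,297) and wings at (265,233), (227,122) and (254,361). I choose the holder at (293,227), the amber dish at (458,316) and the wing at (265,233), and check them in one crop.

```bash
python3 - <<'E'
from h import *
d=load('top');c=d['img'][175:345,230:490,::-1]
cv2.imwrite('pics/c1.png',cv2.resize(c,None,fx=3,fy=3,interpolation=cv2.INTER_CUBIC))
for n,uv,z in [('amber',(458,316),.02),('white',(462,216),.02),('nest',(320,219),.012),('wing',(265,232),.068),('cap',(417,163),.018),('bottle',(140,297),.15),('rack',(160,207),.05)]: print(n,onplane(d,[uv],z).round(4))
h=cv2.cvtColor(d['img'],cv2.COLOR_RGB2HSV)
m=((h[...,0]>15)&(h[...,0]<30)&(h[...,1]>150)).astype('uint8')
n,l,s,ce=cv2.connectedComponentsWithStats(m)
for i in range(1,n):
  if s[i,4]>100: print(s[i],ce[i],onplane(d,[ce[i]],.018))
E
```

```text
amber [[ 0.4067 -0.236   0.02  ]]
white [[ 0.6145 -0.2475  0.02  ]]
nest [[0.6008 0.0484 0.012 ]]
wing [[0.559  0.1556 0.068 ]]
cap [[ 0.7274 -0.1537  0.018 ]]
bottle [[0.4164 0.3698 0.15  ]]
rack [[0.6081 0.3742 0.05  ]]
[239 108  26  17 240] [251.725      115.67083333] [[0.82317908 0.20169823 0.018     ]]
[279 219  25  15 249] [290.23694779 225.83534137] [[0.5833096  0.10911016 0.018     ]]
[443 301  31  31 742] [457.71024259 316.1509434 ] [[ 0.40648272 -0.2358717   0.018     ]]
[268 344  28  17 275] [281.29818182 352.09454545] [[0.3271309  0.11777298 0.018     ]]
[ 15 373  18  35 193] [ 23.23316062 391.28497409] [[0.21977246 0.65111036 0.018     ]]
```

View pics/c1.png

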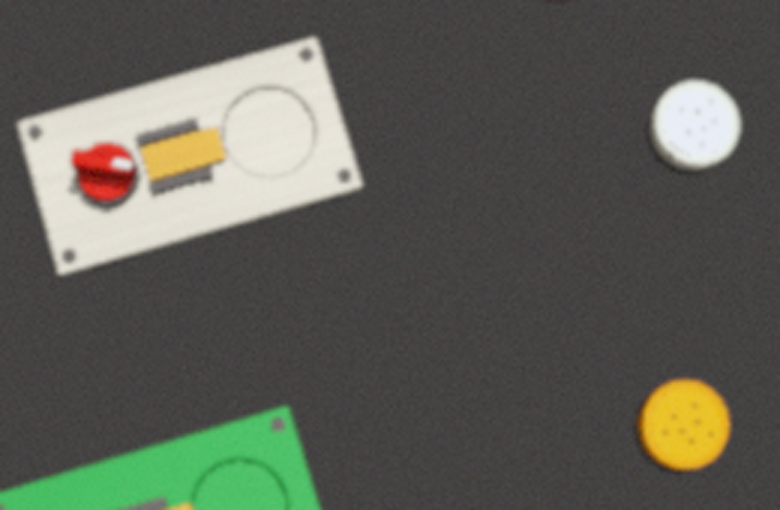

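The crop confirms the brushed aluminium holder: nest centre at about (319,219), wing at about (265,232) with its white mark toward the lower right. The amber spotted disc is at (458,316).

```bash
python3 - <<'E'
from h import *
d=load('top');f=lambda L,z:onplane(d,[(230+a/3,175+b/3) for a,b in L],z)
c=f([(18,122),(317,37),(362,185),(58,275)],.012);print(c.round(4),c.mean(0))
y=c[0]+c[3]-c[1]-c[2];y/=np.linalg.norm(y);print('ang y',np.degrees(np.arctan2(y[1],y[0])))
print('nest',c.mean(0)-.0575*y,f([(268,132)],.012),'screw',c.mean(0)+.0575*y)
o=env.observe();R=np.array(o['tool_rot'])
print((R.T@(np.array([.4067,-.236,.12])-o['position'])).round(4))
E
```

```text
[[ 0.6029  0.2229  0.012 ]
 [ 0.6698  0.0175  0.012 ]
 [ 0.5654 -0.0157  0.012 ]
 [ 0.4971  0.1897  0.012 ]] [0.5838083 0.1035977 0.012    ]
ang y 108.20841776884127
nest [0.60177558 0.04897695 0.012     ] [[0.60077641 0.04979391 0.012     ]] screw [0.56584101 0.15821845 0.012     ]
[ 0.3121 -0.198   0.1111]
```

{"fn": "drive_tool", "kwargs": {"series": [[[0.06,-0.04,0.0],-8.5,0.085],[[0.1,-0.065,0.02],-17,0.085],[[0.14,-0.09,0.03],-25.5,0.085],[[0.18,-0.115,0.045],-34,0.085],[[0.22,-0.14,0.06],-42.5,0.085],[[0.26,-0.165,0.08],-51,0.085],[[0.29,-0.185,0.1],-59.5,0.085],[[0.312,-0.198,0.111],-68,0.085],[[0.312,-0.198,0.111],-76.5,0.085],[[0.312,-0.198,0.111],-85,0.085],[[0.312,-0.198,0.111],-90,0.085],[[0.312,-0.198,0.111],-90,0.085],[[0.312,-0.198,0.111],-90,0.085]]}}

```text
time_s: 1.4
position: [0.4065, -0.2364, 0.1202]
tool_rot: [[-0.311, 0.95, -0.0], [0.95, 0.311, 0.0], [0.0, -0.0, -1.0]]
ft_force: [0.5, 0.5, 0.3]
grip_width: 0.0851
gripper_force: 0.0
```

```bash
python3 - <<'E'
from h import *
d=snap('wrist','w1.png')
o=env.observe();print(o['time_s'],o['position'],np.array(o['tool_rot']).round(4))
h=cv2.cvtColor(d['img'],cv2.COLOR_RGB2HSV)
m=((h[...,0]>15)&(h[...,0]<30)&(h[...,1]>150)).astype('uint8')
cs=max(cv2.findContours(m,0,2)[0],key=cv2.contourArea);e=cv2.fitEllipse(cs);print(e,cv2.boundingRect(cs),onplane(d,[e[0]],.02))
E
```

```text
1.45 [ 0.40649564 -0.23647667  0.12025768] [[-3.112e-01  9.504e-01 -2.000e-04]
 [ 9.504e-01  3.112e-01  1.000e-04]
 [ 2.000e-04 -1.000e-04 -1.000e+00]]
((320.5166015625, 246.76560974121094), (88.35452270507812, 99.7054672241211), 1.8533453941345215) (286, 196, 70, 22) [[ 0.40624925 -0.24025351  0.02      ]]
```

View pics/w1.png

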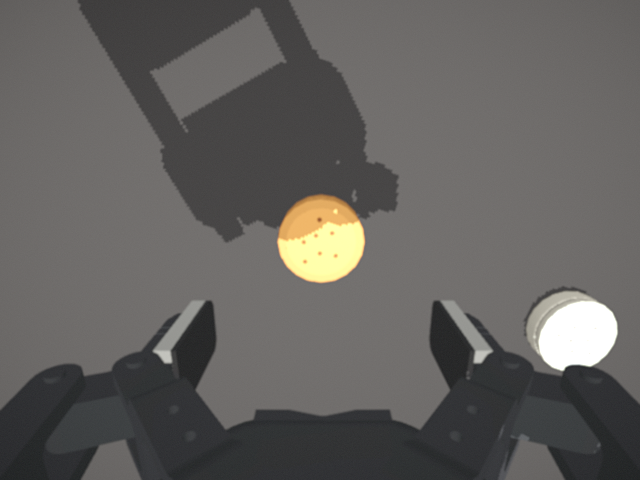

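The picture shows the amber dish's top centred at about (321,241), half shadowed, between the open fingers, with the white dish well clear at (572,332).

```bash
python3 - <<'E'
from h import *
d=load('wrist');p=onplane(d,[(321,241),(278,241),(364,241)],.02);print(p,np.linalg.norm(p[1]-p[2]))
o=env.observe();R=np.array(o['tool_rot'])
print((R.T@(np.array([*p[0,:2],.006])-o['position'])).round(4))
E
```

```text
[[ 0.40527502 -0.23618526  0.02      ]
 [ 0.37704044 -0.2454371   0.02      ]
 [ 0.43350132 -0.22693669  0.02      ]] 0.059414620613830585
[ 0.0006 -0.0011  0.1143]
```

{"fn": "drive_tool", "kwargs": {"series": [[[0.0005,-0.001,0.04],0,0.085],[[0.0005,-0.001,0.075],0,0.085],[[0.0005,-0.001,0.1],0,0.085],[[0.0005,-0.001,0.114],0,0.085],[[0.0005,-0.001,0.114],0,0.085],[[0.0005,-0.001,0.114],0,0.07],[[0.0005,-0.001,0.114],0,0.06],[[0.0005,-0.001,0.114],0,0.052],[[0.0005,-0.001,0.114],0,0.05],[[0.0005,-0.001,0.114],0,0.05],[[0.0005,-0.001,0.114],0,0.05],[[0.0005,-0.001,0.114],0,0.05]], "newtons": 25}}

```text
time_s: 2.65
position: [0.4059, -0.2367, 0.0075]
tool_rot: [[-0.313, 0.95, 0.002], [0.95, 0.313, -0.002], [-0.002, 0.001, -1.0]]
ft_force: [-0.7, 0.5, 6.1]
grip_width: 0.0587
gripper_force: 26.0
```

{"fn": "drive_tool", "kwargs": {"series": [[[0,0,-0.01],0,0.05],[[0,0,-0.03],0,0.05],[[0,0,-0.06],0,0.05],[[0.01,0.013,-0.09],0,0.05],[[0.035,0.045,-0.1],0,0.05],[[0.06,0.078,-0.1],0,0.05],[[0.085,0.111,-0.1],0,0.05],[[0.11,0.144,-0.1],0,0.05],[[0.135,0.177,-0.1],0,0.05],[[0.16,0.21,-0.1],0,0.05],[[0.18,0.235,-0.1],0,0.05],[[0.195,0.255,-0.1],0,0.05],[[0.205,0.268,-0.1],0,0.05],[[0.211,0.275,-0.1],0,0.05],[[0.211,0.275,-0.1],0,0.05],[[0.211,0.275,-0.1],0,0.05]]}}

```text
time_s: 4.25
position: [0.6001, 0.0498, 0.1067]
tool_rot: [[-0.313, 0.95, -0.0], [0.95, 0.313, -0.0], [-0.0, -0.0, -1.0]]
ft_force: [-0.1, -0.7, -0.5]
grip_width: 0.0586
gripper_force: 27.3
```

```bash
python3 - <<'E'
from h import *
d=snap('wrist','w2.png')
o=env.observe();print(o['time_s'],o['position'],np.array(o['tool_rot']).round(4),o['grip_width'],o['ft_force'])
E
```

```text
4.3 [0.60009536 0.04954749 0.10661081] [[-3.127e-01  9.498e-01 -2.000e-04]
 [ 9.498e-01  3.127e-01 -2.000e-04]
 [-1.000e-04 -2.000e-04 -1.000e+00]] 0.058567982675413945 [-0.17946959  0.1410659  -0.19543996]
```

View pics/w2.png

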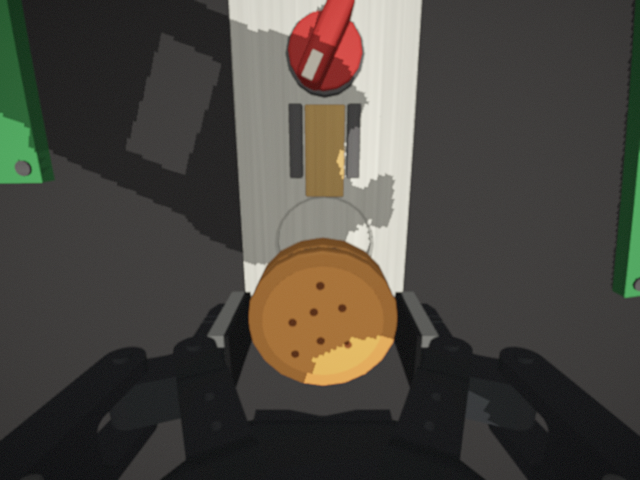

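```bash
cat >> h.py <<'E'
def cloud(d):
    v,u=np.mgrid[0:480,0:640];uv=np.c_[u.ravel(),v.ravel()].astype(float).reshape(-1,1,2)
    p=cv2.undistortPoints(uv,d['camera_matrix'],d['distortion']).reshape(-1,2)
    z=d['depth'].ravel();R=cv2.Rodrigues(d['rvec'])[0]
    return ((np.c_[p,np.ones(len(p))]*z[:,None]-d['tvec'].ravel())@R).reshape(480,640,3)
E
python3 - <<'E'
from h import *
d=load('wrist');P=cloud(d);o=env.observe();R=np.array(o['tool_rot']);T=(P-o['position'])@R
# dish top points in tool frame
m=(abs(T[...,2]+.0125)<.003)&(np.hypot(T[...,0],T[...,1])<.04)
q=T[m];print('dish top',q[:,2].mean(),len(q));c,r=cv2.minEnclosingCircle((q[:,:2]*1000).astype('float32'));print(c,r)
# pads
for n,s in(('L',(slice(290,345),slice(205,252))),('R',(slice(290,345),slice(394,440)))):
  q=T[s].reshape(-1,3);q=q[(abs(abs(q[:,1])-.036)<.009)&(q[:,2]>-.04)&(q[:,2]<.02)];print(n,len(q),np.percentile(q[:,2],[50,90,99,100]),q[q[:,2].argmax()])
c=d['img'][0:250,220:430,::-1];cv2.imwrite('pics/c2.png',cv2.resize(c[130:],None,fx=3.8,fy=3.8,interpolation=cv2.INTER_CUBIC))
E
```

```text
dish top -0.0129370402175855 16300
(8.190630912780762, 0.13058090209960938) 39.055171966552734
L 1818 [-0.02369643 -0.01253875 -0.00902967 -0.00643718] [ 0.01014877 -0.02929247 -0.00643718]
R 1799 [-0.02362105 -0.0124549  -0.00906565 -0.00607754] [ 0.01048042  0.02953513 -0.00607754]
```

View pics/c2.png

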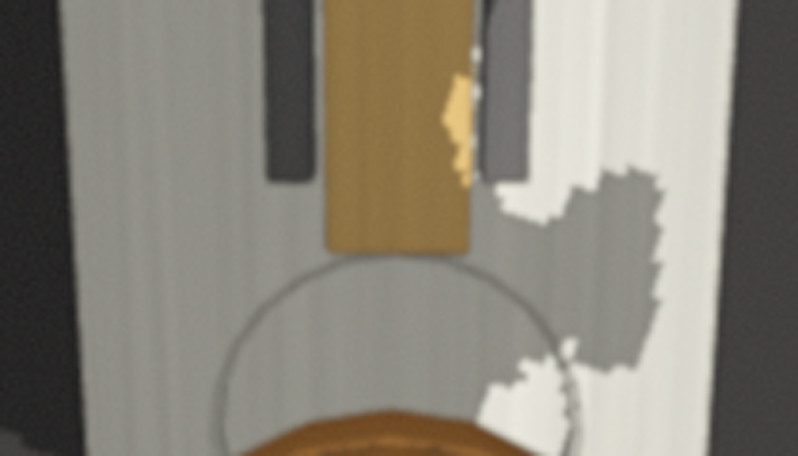

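```bash
python3 - <<'E'
from h import *
from scipy.optimize import least_squares
d=load('wrist');P=cloud(d);o=env.observe();R=np.array(o['tool_rot'])
L=[(218,400),(232,355),(275,300),(335,265),(393,254),(450,262),(505,292),(548,335),(572,380)]
for z in(.012,.01,.006):
  p=onplane(d,[(220+a/3.8,130+b/3.8) for a,b in L],z)
  s=least_squares(lambda x:np.hypot(p[:,0]-x[0],p[:,1]-x[1])-x[2],[.6,.05,.03]);print(z,s.x.round(4),abs(s.fun).max())
# jaw and plate edges in tool frame
f=lambda L,z:((onplane(d,[(220+a/3.8,130+b/3.8) for a,b in L],z)-o['position'])@R).round(4)
print('jaw',f([(325,250),(469,250),(325,20),(471,20)],.021));print('plate edges',f([(84,420),(708,420),(60,20),(738,20)],.012))
# dish: tool-frame points on plane at top; fit circle from brightness edge
T=(P-o['position'])@R
m=(abs(T[...,2]+.0129)<.0015)&(np.hypot(T[...,0]-.002,T[...,1])<.036)
m[:, :252]=0;m[:,394:]=0
q=T[m];print('dish',q.min(0),q.max(0),np.percentile(q[:,2],[5,95]))
A=np.c_[q[:,:2],np.ones(len(q))];print('tilt',np.linalg.lstsq(A,q[:,2],rcond=None)[0])
E
```

```text
0.012 [0.6013 0.0499 0.0323] 0.0003504553726463508
0.01 [0.6015 0.0493 0.0325] 0.0003534049357696231
0.006 [0.6019 0.0482 0.0331] 0.00035930405120424697
jaw [[ 0.0346 -0.0106  0.0856]
 [ 0.0346  0.0132  0.0856]
 [ 0.0712 -0.0102  0.0856]
 [ 0.0712  0.0129  0.0856]]
plate edges [[ 0.0027 -0.0543  0.0946]
 [ 0.0028  0.0567  0.0946]
 [ 0.0712 -0.0542  0.0946]
 [ 0.0713  0.0573  0.0946]]
dish [-0.02938949 -0.02835773 -0.01439931] [ 0.03047257  0.02862345 -0.01140365] [-0.01390377 -0.01199491]
tilt [-0.00129641  0.00158964 -0.01296792]
```

{"fn": "drive_tool", "kwargs": {"series": [[[-0.001,0.001,0.03],0,0.05],[[-0.001,0.001,0.055],0,0.05],[[-0.001,0.001,0.07],0,0.05],[[-0.001,0.001,0.08],0,0.05],[[-0.001,0.001,0.084],0,0.05],[[-0.001,0.001,0.086],0,0.05],[[-0.001,0.001,0.0875],0,0.05],[[-0.001,0.001,0.089],0,0.05],[[-0.001,0.001,0.0905],0,0.05],[[-0.001,0.001,0.0905],0,0.05]]}}

```text
time_s: 5.3
position: [0.6018, 0.0496, 0.0159]
tool_rot: [[-0.313, 0.95, 0.0], [0.95, 0.313, -0.0], [-0.0, 0.0, -1.0]]
ft_force: [0.0, 0.3, -0.3]
grip_width: 0.0589
gripper_force: 27.3
```

{"fn": "drive_tool", "kwargs": {"series": [[[0,0,0.001],0,0.05],[[0,0,0.002],0,0.05],[[0,0,0.003],0,0.05],[[0,0,0.003],0,0.05]]}}

```text
time_s: 5.7
position: [0.6018, 0.0497, 0.0136]
tool_rot: [[-0.313, 0.95, 0.0], [0.95, 0.313, -0.0], [-0.0, 0.0, -1.0]]
ft_force: [-2.5, -1.2, 5.8]
grip_width: 0.0583
gripper_force: 27.9
```

{"fn": "drive_tool", "kwargs": {"series": [[[0,0,0],0,0.06],[[0,0,0],0,0.064],[[0,0,0],0,0.07],[[0,0,0],0,0.08],[[0,0,0],0,0.085],[[0,0,-0.005],0,0.085],[[0,0,-0.02],0,0.085],[[0,0,-0.05],0,0.085],[[-0.02,0,-0.09],0,0.085],[[-0.02,0,-0.13],0,0.085],[[-0.02,0,-0.13],0,0.085],[[-0.02,0,-0.13],0,0.085]]}}

```text
time_s: 6.9
position: [0.6081, 0.0306, 0.1437]
tool_rot: [[-0.313, 0.95, 0.002], [0.95, 0.313, -0.0], [-0.001, 0.002, -1.0]]
ft_force: [0.1, -0.4, -1.0]
grip_width: 0.0852
gripper_force: 0.0
```

```bash
python3 - <<'E'
from h import *
d=snap('wrist','w3.png');P=cloud(d)
o=env.observe();print(o['time_s'],o['position'],o['ft_force'])
m=(abs(P[...,2]-.026)<.004)&(np.hypot(P[...,0]-.6015,P[...,1]-.0495)<.034)
q=P[m];A=np.c_[q[:,:2]-q[:,:2].mean(0),np.ones(len(q))];print(len(q),q.mean(0),q.min(0),q.max(0),np.linalg.lstsq(A,q[:,2],rcond=None)[0])
# wing top
m=(abs(P[...,2]-.068)<.005)&(np.hypot(P[...,0]-.565,P[...,1]-.158)<.035)
q=P[m][:,:2];print('wing',len(q));
if len(q)>50: print(cv2.minAreaRect((q*1000).astype('float32')))
E
```

```text
6.95 [0.60758451 0.03075727 0.14243238] [ 0.17885881  0.49757627 -0.44269966]
5231 [0.60147264 0.05059589 0.02664486] [0.57219739 0.01988107 0.02205756] [0.63180407 0.07946983 0.02931925] [ 0.00059345 -0.00334941  0.02664486]
wing 1246
((564.4375610351562, 153.04835510253906), (29.7104549407959, 12.485937118530273), 82.51826477050781)
```

View pics/w3.png

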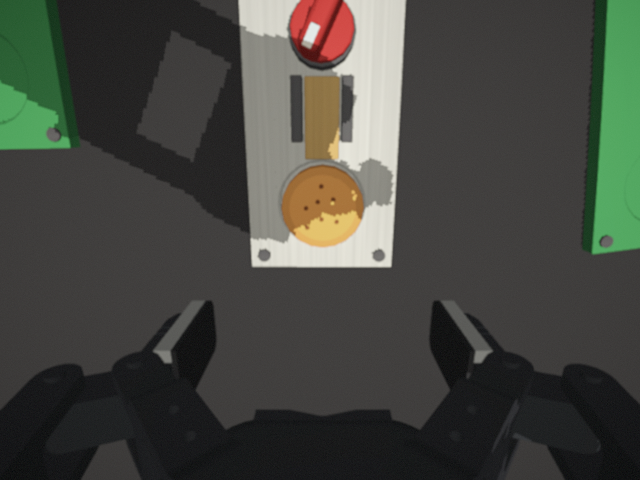

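The dish lies flat and centred in the nest (top centre at (322,205), depth z≈0.0266, tilt <0.004 rad). The wing at (322,30) has its mark toward the nest and stands about 1.12 rad off its seat.

{"fn": "drive_tool", "kwargs": {"series": [[[0.04,0,0],8.5,0.05],[[0.08,0,0],17,0.05],[[0.115,0,0],25.5,0.05],[[0.135,0,0],25.5,0.05],[[0.135,0,0.03],25.5,0.05],[[0.135,0,0.06],25.5,0.05],[[0.135,0,0.085],25.5,0.05],[[0.135,0,0.1],25.5,0.05],[[0.135,0,0.102],25.5,0.05],[[0.135,0,0.102],25.5,0.03],[[0.135,0,0.102],25.5,0.018],[[0.135,0,0.102],25.5,0.008],[[0.135,0,0.102],25.5,0.008],[[0.135,0,0.102],25.5,0.008],[[0.135,0,0.102],25.5,0.008]], "newtons": 30}}

```text
time_s: 8.45
position: [0.5658, 0.159, 0.0417]
tool_rot: [[0.126, 0.992, 0.001], [0.992, -0.126, 0.0], [0.0, 0.001, -1.0]]
ft_force: [-2.6, 0.4, 5.7]
grip_width: 0.0114
gripper_force: 34.6
```

{"fn": "drive_tool", "kwargs": {"series": [[[0,0,0],6,0.008],[[0,0,0],14,0.008],[[0,0,0],22,0.008],[[0,0,0],30,0.008],[[0,0,0],38,0.008],[[0,0,0],46,0.008],[[0,0,0],53,0.008],[[0,0,0],58,0.008],[[0,0,0],61,0.008],[[0,0,0],61,0.008],[[0,0,0],61,0.008]]}}

```text
time_s: 9.55
position: [0.5662, 0.1586, 0.0417]
tool_rot: [[0.929, 0.371, 0.002], [0.371, -0.929, -0.0], [0.001, 0.001, -1.0]]
ft_force: [-1.4, -1.8, 5.9]
grip_width: 0.011
gripper_force: 34.4
```

```bash
python3 - <<'E'
from h import *
o=env.observe();R=o['tool_rot'];print(np.degrees(np.arctan2(R[1][1],R[0][1])),o['wrist_torque'],o['joint_efforts'],o['ft_force'],o['grip_width'])
E
```

```text
-68.24279474547559 [-0.32859972  0.25085025 -0.07088136] [ 7.42500164e-01 -4.94625378e+01 -1.68354321e+01  3.25345052e-01
 -3.48864421e-01 -2.48557201e-02] [-1.44081154 -1.82536797  5.85121665] 0.011034489492069447
```

{"fn": "drive_tool", "kwargs": {"series": [[[0,0,0],1.5,0.008],[[0,0,0],3,0.008],[[0,0,0],4.5,0.008],[[0,0,0],6,0.008],[[0,0,0],6,0.008]]}}

```text
time_s: 10.05
position: [0.5662, 0.1585, 0.0417]
tool_rot: [[0.962, 0.274, 0.002], [0.274, -0.962, -0.001], [0.001, 0.002, -1.0]]
ft_force: [-1.0, -1.7, 5.0]
grip_width: 0.0117
gripper_force: 46.9
```

```bash
python3 - <<'E'
from h import *
o=env.observe();R=o['tool_rot'];print(np.degrees(np.arctan2(R[1][1],R[0][1])),o['wrist_torque'],o['ft_force'],o['grip_width'])
E
```

```text
-74.1251527272631 [-0.34211058  0.25689428  1.0369344 ] [-0.96442736 -1.68763628  5.03560202] 0.011714063006927348
```

{"fn": "drive_tool", "kwargs": {"series": [[[0,0,0],1,0.008],[[0,0,0],1,0.008],[[0,0,0],-6,0.008],[[0,0,0],-14,0.008],[[0,0,0],-22,0.008],[[0,0,0],-30,0.008],[[0,0,0],-38,0.008],[[0,0,0],-46,0.008],[[0,0,0],-54,0.008],[[0,0,0],-62,0.008],[[0,0,0],-70,0.008],[[0,0,0],-78,0.008],[[0,0,0],-85,0.008],[[0,0,0],-90,0.008],[[0,0,0],-92,0.008],[[0,0,0],-92,0.008],[[0,0,0],-92,0.008],[[0,0,0],-92,0.008],[[0,0,0],-92,0.008],[[0,0,0],-92,0.008]]}}

```text
time_s: 12.05
position: [0.5655, 0.1589, 0.0417]
tool_rot: [[-0.305, 0.952, 0.0], [0.952, 0.305, 0.0], [-0.0, 0.0, -1.0]]
ft_force: [-3.8, 0.2, 8.0]
grip_width: 0.0112
gripper_force: 34.7
```

```bash
python3 - <<'E'
from h import *
d=snap('top');c=d['img'][175:275,220:370,::-1]
cv2.imwrite('pics/c3.png',cv2.resize(c,None,fx=4,fy=4,interpolation=cv2.INTER_CUBIC))
snap('wrist','w4.png')
o=env.observe();R=o['tool_rot'];print(o['time_s'],np.degrees(np.arctan2(R[1][1],R[0][1])),o['wrist_torque'],o['ft_force'],o['grip_width'],o['gripper_force'],o['qvel'])
E
```

```text
12.15 17.780965768140337 [0.01613352 0.64683638 0.08804415] [-4.30139239 -0.45625758  6.56687037] 0.011347728681860037 34.68139708042145 [-0.03831067  0.0302533   0.00432405  0.03129878 -0.03631467  0.03081871]
```

View pics/w4.png

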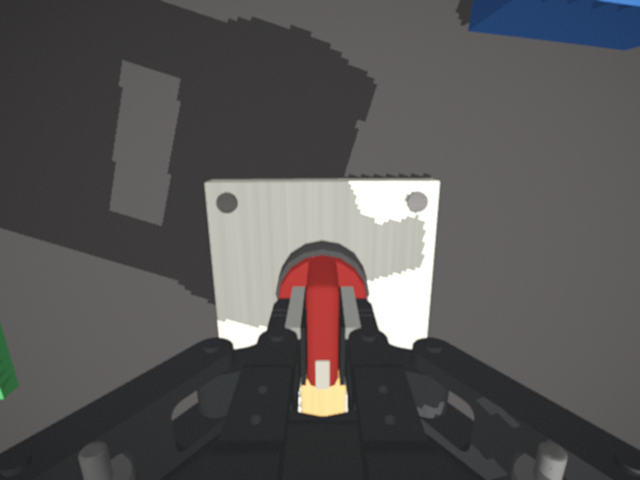

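The wing is held between the fingers (322,320), with the bar along the holder and the mark (322,372) toward the nest: a quarter turn off. I check the dish once more in the top crop.

View pics/c3.png

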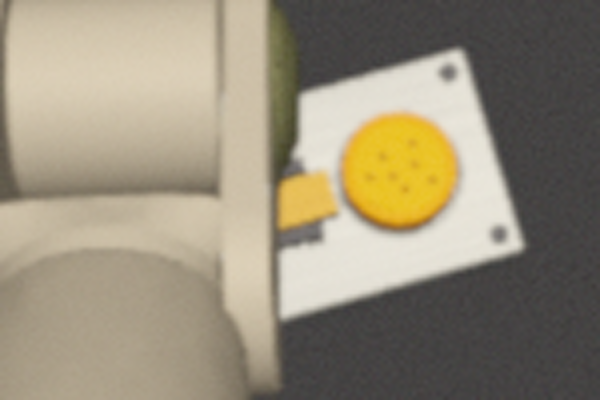

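The dish sits in the nest at (400,169) in the crop, and the jaw tip (330,195) is clear of it.

```bash
python3 - <<'E'
from h import *
print(onplane(load('top'),[(320,217.25)],.026))
print(env.close_job())
E
```

```text
[[0.60133574 0.04852563 0.026     ]]
the job is handed in; nothing more can be done
None
```

The job is handed in, though no verdict came back: the amber dish lies flat in the nest, and the thumbscrew was turned to its stop, backed off about a quarter turn (90°) and is still held between the fingers.

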